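# Fit and clamp the stop rod of a slide-positioning stand

### The arm

A 7-joint arm with a two-finger parallel gripper is mounted at the origin on the work surface. World frame = base frame: x ahead of the robot, y to its left, z up, the work surface at z = 0. Lengths are in m, angles in rad, forces in N, time in s.
With the tool pointing down it reaches from about 0.425 to 0.95 m from the base axis. Payload 4.7 kg.
Tool frame: the origin (TCP) lies at the very end of the fingers, on their centre line; the grasp point (between the pads) lies 19 mm behind it; z points along the fingers, y is the line along which they close (so a half turn about z gives the same grasp; the last joint's range is limited). The gripper opens to 87 mm and grips with 3 to 60 N. Pads are 19 mm wide; open, the fingers measure 117 mm over their backs; the gripper's body (75 mm by 190 mm) begins 51 mm behind the grasp point.
Start: joints at [-1.129, 0.469, -0.049, 1.532, 0.024, 1.141, -0.082], TCP at [0.306, 0.602, 0.223] pointing down, gripper open.
Joint ranges: [-2.59, 2.59], [-0.33, 1.99], [-1.39, 1.29], [0.1, 2.45], [-1.04, 4.18], [0.21, 1.99], [-2.66, 2.66]. Speed limits (rad/s): [2.57, 2.57, 3.14, 3.14, 3.14, 3.14, 3.14].

### API

Orientations are given as a 3x3 rotation matrix whose columns are the frame's x, y, z axes.
In Python, from cell import * gives the robot as it stands.
- The arm moves only by the tool play_rows, never from a script. Its arguments are lists of equal length, an entry for each row: "delta_pos": the shift along the tool's x, y, z in m, a list of three; "rotation": the turn, a rotation vector about the tool's x, y, z in degrees, a list of three; "claw": the opening in per cent of the stroke, from 0 (shut) to 100 (fully open). A call has 1 to 20 rows; each row is the pose to reach, as a shift and turn from the pose commanded when the call began, along the tool's axes at that moment; what a row does not reach only later rows make up. A row lasts 1/8 s, in which the tool goes at most 62.5 mm and 10.7 degrees, less where a joint would pass 70% of its speed; a pose out of reach is approached as far as the arm can. A call with a gripper value outside its range is refused whole. The fingers move at their own pace and stop on an object; "force" is the grip in N (left out, the last holds). Time passes only in rows, so rows that repeat a pose let the fingers close. It gives the time, the measured TCP pose, the force, the opening and the grip force at its end, in the units of the state.
- read_state(): the state, without advancing time (a new reading comes with each control period).
- read_camera(name): name is "scene" or "top" or "wrist"; returns the picture (400x640x3 uint8, red, green, blue); there is no depth.
- camera_model(name): a dict with "intrinsics" (3x3 intrinsics, pixels), "R" (3x3) and "t" (3): a world point X has camera coordinates R X + t. Camera axes: x right, y down, z forward; pixel columns grow to the right and rows downward; lengths in m; the calibration is good to about 2 mm. The wrist camera is an equidistant fisheye: a pixel r from the principal point sees the ray r / f radians off the axis. A picture is of the moment at which its call begins: read the wrist's pose just before it. camera_model takes no time and is no camera call; for the wrist camera it gives the pose at the moment of the call.
- job_done(): hands the job in; it is judged then, once.
The state is a dict: "time": time; "q": joint angles; "dq": joint speeds; "tau": joint torques, N m; "tcp_pos": TCP position; "ee_rot": TCP orientation; "ft_force": force on the tool from outside, world axes, zero at the start; "torque": the same for the moment, N m; "finger_gap": opening from 0.0 (shut) to 1.0 (fully open); "grasp_force": force on a finger pad.
Only numpy, scipy, OpenCV 4.12 (cv2) and the standard library are available. Lean on these libraries where they do the work, as an engineer would, in place of code of your own. Each camera call takes 0.05 s, during which the arm holds its last target. There are 200 camera calls.

### The job

Fit the stop rod to the slide stand: take it out of its blue dock, put its plain end through the hole of the clamp block and push it in until the brass collar sits against the block. Then tighten the red knob on top (clockwise from above) firmly so that the rod is locked there, and leave the other things on the bench where they are.

Things in the scene. Friction and masses are not known exactly. Their poses are not given: they have to be found in the camera images.
- rod: Stop rod, 223 mm long, 0.12 kg, level in the dock. Origin on its axis at the front face of the brass collar; its -y axis points to the plain tip (it may roll about that axis). Steel shaft 10 mm thick, 165 mm from collar to tip; brass collar 24 mm across, 8 mm long (y 0 to 8 mm); black tail 14 mm thick, 50 mm long (y 8 to 58 mm). Centre of mass 55 mm before the collar.
- rod_tip (a point): Point on the rod's axis at the tip of the steel shaft (3 mm bevel).
- rod_shaft (a point): Point on the shaft's axis 55 mm from the collar's front face, 110 mm from the tip: the place to take the rod from above out of the dock.
- rod_tail (a point): Point on the axis in the black tail, 36 mm behind the collar's front face.
- dock: Blue and grey rod dock, fixed to the bench; the rod lies in it along y, tip to -y, axis 45 mm above the bench. Origin on the bench, 2 mm before the sleeve; the collar starts just before it. The rod's tail is hidden in a roofed sleeve, so the rod must first be drawn straight out by 60 mm along the dock's -y axis. Grey foot 60 mm wide, 10 mm thick, y -170 to +65 mm.
- dock_sleeve (a point): Centre of the open front of the blue sleeve, on the rod's axis. The sleeve is 50 mm wide, 58 mm long towards +y, its roof 61 mm above the bench; channel 18 mm wide, 37.5 to 54 mm up.
- dock_rest (a point): Bottom of the notch in the blue rest under the shaft's front end, 153 mm before the dock's origin: notch 16 mm wide, open above, 40 mm above the bench, cheeks up to 54 mm, 8 mm thick.
- bracket: Slide stand with its clamp block, fixed to the bench. Origin on the bench below the middle of the aluminium clamp block (44 mm wide in x, 50 mm long in y, 56 to 84 mm up, on a grey pedestal). A round 14 mm hole runs through the block along y, axis 70 mm above the bench; the rod enters at the +y face, moving to -y. Black foot 100 mm wide, 10 mm thick, y -212 to +38 mm.
- carriage (a point): Near face, at the rod's height, of the grey slide carriage (70 mm high) beyond the clamp block; the rod's tip stops 17 mm short of it when the rod is home.
- bracket_mouth (a point): Centre of the hole in the +y face of the clamp block (3 mm bevel), axes as the bracket's: +y points out of the hole, against the way the rod goes in.
- knob_grip (a point): Point on the vertical axis of the red clamp knob, 109.5 mm above the bench, the height to grip it. Its y axis lies along the knob's bar (40 mm long, 14 mm thick, 26 mm high, top at 114.5 mm, on a disc 36 mm across whose top is at 88.5 mm). Close the fingers across the bar.
- clamp_knob (a joint): Angle of the red knob, 0 fully loose, growing clockwise seen from above, stop at 1.5. At 0 the bar stands 0.7 rad anticlockwise from the bracket's y axis. Below 0.3 the hole is free; the brass foot meets the rod at about 1.25 and locks it from about 1.35 to the stop. It turns stiffly (0.15 N m).
- clamp_foot: Brass pressing foot, 10 mm thick, hidden in the clamp block under the knob; the knob drives it down onto the rod (4 mm per rad). Its origin is the middle of its lower face.
- bottle0: Sample jar with a blue cap, 42 mm across, 85 mm high, to be left alone; origin under its centre.
- bottle1: Like bottle0.
- bottle2: Like bottle0.
- phone: Black telephone lying flat, 75 x 150 x 9 mm, to be left alone.
- mouse: Black computer mouse, 105 x 60 x 35 mm, to be left alone.
- notes: Pink pad of notes, 76 x 76 x 12 mm, to be left alone.
- slide_box: White slide box with a red lid, 87 x 122 x 36 mm, to be left alone.
Not all that is in view belongs to the job. Of the things like the rod, leave any that is orange or purple; of the rest the larger one is meant.

How it is judged:
On the way:
1. the rod is through the block with its collar within 5 mm of it, the knob still loose (below 0.8 rad) (y of rod in the frame of bracket_mouth below 0.005 m and y of rod_tip in the frame of bracket_mouth below -0.15 m and distance between rod and bracket_mouth below 0.01 m and value of joint clamp_knob below 0.8 rad), for 0.2 s.
At the end, for the whole second after the job is handed in: The rod is at rest through the block, its collar within 5 mm of the block's face (origin within 10 mm of the hole's centre), the knob is turned past 1.15 rad and the foot presses on the rod with more than 3 N (y of rod in the frame of bracket_mouth below 0.005 m and y of rod_tip in the frame of bracket_mouth below -0.15 m and distance between rod and bracket_mouth below 0.01 m and value of joint clamp_knob above 1.15 rad and contact force between clamp_foot and rod above 3 N and linear speed of rod below 0.01 m/s); the robot touches nothing.
It fails at once if a bystander is moved by more than 30 mm (distance of any of bottle0, bottle1, bottle2, phone, mouse, notes, slide_box from where it was at the start of the episode above 0.03 m).
It also fails if it takes over 61 s, if anything falls off the work surface, if the arm or the gripper's body presses on something with over 40 N, if the wrist force passes 120 N, or if a joint passes its speed limit or range.

## Working session

There is one attempt and no reset: what is moved stays moved. The work goes in short steps, Python scripts to look and compute and a tool call to move; the robot and the scene stay as the last step left them, time stands still between calls to the robot, and variables do not carry over. Pictures are saved under pics/ and viewed, at most 10 in all, crops included, and the job is handed in when it is done.

Besides the shell and the picture viewer there is one more tool, called by a JSON object that holds its "method" and its "body". play_rows: Moves the arm, as the interface text tells. Its arguments: {"type":"object","properties":{"delta_pos":{"type":"array"},"rotation":{"type":"array"},"claw":{"type":"array"},"force":{"type":"number"}},"required":["delta_pos","rotation","claw"]}

```bash
ls; mkdir -p pics; python3 - <<'E'
from cell import *
import cv2,numpy as np
s=read_state();print(s['time'],s['tcp_pos'],np.round(s['ee_rot'],3).tolist(),s['finger_gap'])
for n in('scene','top'):
    im=read_camera(n);cv2.imwrite(f'pics/{n}0.png',im[...,::-1]);m=camera_model(n);print(n,{k:np.round(v,4).tolist() for k,v in m.items() if not isinstance(v,str)})
E
```

```text
pics
0.0 [0.3058835  0.60104621 0.22148258] [[-0.891, 0.454, -0.001], [0.454, 0.891, -0.002], [-0.0, -0.002, -1.0]] 0.9999349270985141
scene {'intrinsics': [[442.4645, 0.0, 318.9672], [0.0, 442.4645, 192.4681], [0.0, 0.0, 1.0]], 'R': [[-0.5467, 0.8372, -0.0155], [0.6227, 0.3941, -0.676], [-0.5598, -0.3792, -0.7368]], 't': [0.1625, -0.309, 1.9534]}
top {'intrinsics': [[367.956, 0.0, 317.921], [0.0, 367.956, 202.5042], [0.0, 0.0, 1.0]], 'R': [[-0.0123, -0.9999, -0.0071], [-0.9935, 0.013, -0.1133], [0.1134, 0.0057, -0.9935]], 't': [0.1368, 0.5101, 1.0285]}
```

View pics/scene0.png

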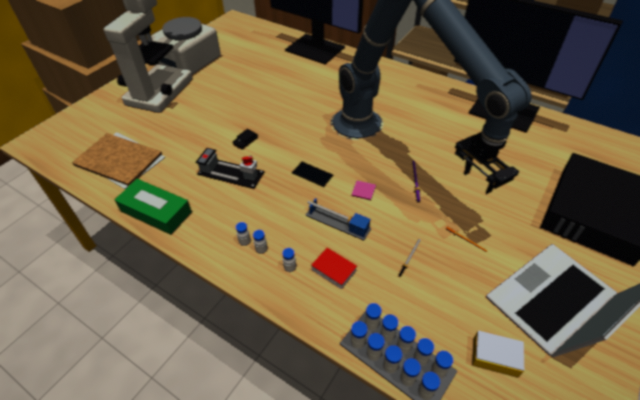

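View pics/top0.png

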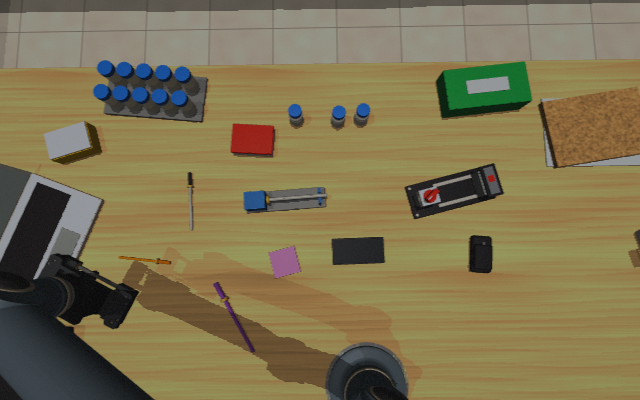

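The top view shows four rod-like things: one in the blue dock at (285,198), a loose steel/black one at (190,200), an orange one at (145,260) and a purple one at (235,317). The bracket is at (430,196). I choose the docked rod, which is steel with a brass collar and lies in the dock as described. Next is a close crop to check it.

```bash
cat > h.py <<'E'
from cell import *
import cv2,numpy as np
def ray(n,uv,m=None):
    m=m or camera_model(n);K=np.array(m['intrinsics']);R=np.array(m['R']);t=np.array(m['t'])
    d=np.linalg.inv(K)@[uv[0],uv[1],1.]
    if n=='wrist':
        r=np.hypot(d[0],d[1]);d=np.array([d[0]/r*np.sin(r),d[1]/r*np.sin(r),np.cos(r)]) if r>0 else np.array([0,0,1.])
    return -R.T@t,R.T@d
def onz(n,uv,z,m=None):
    c,d=ray(n,uv,m);return c+d*(z-c[2])/d[2]
def proj(n,X,m=None):
    m=m or camera_model(n);K=np.array(m['intrinsics']);p=np.array(m['R'])@X+np.array(m['t'])
    if n=='wrist':
        r=np.hypot(p[0],p[1]);th=np.arctan2(r,p[2]);p=np.array([p[0]/r*th,p[1]/r*th,1])
    q=K@p;return q[:2]/q[2]
E
python3 - <<'E'
from h import *
im=cv2.imread('pics/top0.png')
a=cv2.resize(im[150:230,180:340],None,fx=5,fy=5,interpolation=cv2.INTER_CUBIC)
cv2.imwrite('pics/c1.png',a)
for nm,uv,z in [('sleeve',(255,201),.061),('rest',(321,197),.054),('loose top',(190,173),.005),('loose bot',(190,230),.005),('knob',(431,196),.114),('foot1',(407,188),.01),('foot2',(415,217),.01),('foot3',(493,165),.01),('foot4',(502,193),.01),('bottleL',(338,112),.085),('phone',(358,250),.01)]:
    print(nm,onz('top',uv,z).round(3))
m=camera_model('wrist');s=read_state();R=s['ee_rot']
c=-np.array(m['R']).T@m['t'];print('cam in tool',R.T@(c-s['tcp_pos']),'axes in tool',(R.T@np.array(m['R']).T).round(3).tolist(),m['intrinsics'])
E
```

```text
sleeve [0.515 0.306 0.061]
rest [0.524 0.121 0.054]
loose top [0.608 0.51  0.005]
loose bot [0.439 0.506 0.005]
knob [ 0.516 -0.169  0.114]
foot1 [ 0.553 -0.132  0.01 ]
foot2 [ 0.468 -0.152  0.01 ]
foot3 [ 0.619 -0.388  0.01 ]
foot4 [ 0.535 -0.409  0.01 ]
bottleL [0.76  0.071 0.085]
phone [0.375 0.017 0.01 ]
cam in tool [ 0.0825539   0.00080107 -0.16311996] axes in tool [[-0.001, -0.955, -0.298], [1.0, -0.001, -0.0], [-0.0, -0.298, 0.955]] [[309.70691629   0.         316.95790302]
 [  0.         309.70691629 195.26930795]
 [  0.           0.           1.        ]]
```

View pics/c1.png

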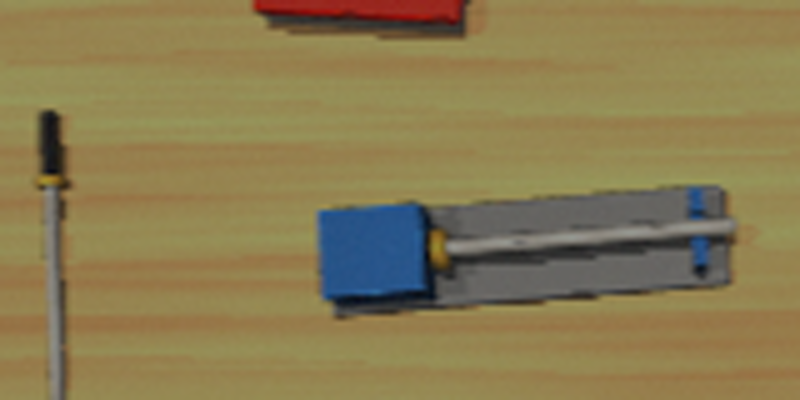

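The crop shows the docked rod: brass collar at (267,200), thick shaft, tip at (327,195). It is clearly larger than the loose black-tailed one, so it is the one meant. Next I compute the move that puts the wrist camera over it.

```bash
cat >> h.py <<'E'
from scipy.spatial.transform import Rotation as Rn
def Rdown(yaw): # tool x at angle yaw (deg) in world, z down
    a=np.radians(yaw);x=np.array([np.cos(a),np.sin(a),0]);z=np.array([0,0,-1.]);return np.c_[x,np.cross(z,x),z]
def go(p,yaw):
    s=read_state();R=s['ee_rot']
    print('delta',(R.T@(np.array(p)-s['tcp_pos'])).round(4).tolist(),'rot',np.degrees(Rn.from_matrix(R.T@Rdown(yaw)).as_rotvec()).round(2).tolist(),'t',s['time'],'tcp',s['tcp_pos'].round(4),'f',s['ft_force'].round(1))
def yaw(v): return np.degrees(np.arctan2(v[1],v[0]))
E
python3 - <<'E'
from h import *
a=onz('top',(267.8,199.4),.045);b=onz('top',(327,195.2),.045);print(a,b,np.linalg.norm(a-b),yaw(a-b))
g=a+(b-a)*55/165
print(g);go([g[0],g[1],.14],yaw(a-b))
E
```

```text
[0.52073969 0.27236854 0.045     ] [0.53054002 0.10419604 0.045     ] 0.16845781857149494 93.33516385307875
[0.52400647 0.21631104 0.045     ]
delta [-0.3689, -0.2439, 0.0821] rot [-0.09, 0.06, 59.7] t 0.1 tcp [0.3059 0.6011 0.2216] f [-0.2 -0.   0.2]
```

{"method": "play_rows", "body": {"delta_pos": [[-0.06,-0.04,0.01],[-0.12,-0.08,0.02],[-0.18,-0.12,0.04],[-0.24,-0.16,0.055],[-0.3,-0.2,0.07],[-0.35,-0.23,0.08],[-0.369,-0.244,0.082],[-0.369,-0.244,0.082],[-0.369,-0.244,0.082]], "rotation": [[0,0,9],[0,0,18],[0,0,27],[0,0,36],[0,0,45],[0,0,54],[0,0,59.7],[0,0,59.7],[0,0,59.7]], "claw": [100,100,100,100,100,100,100,100,100], "force": 50}}

```text
time: 1.23
tcp_pos: [0.5243, 0.2162, 0.1402]
ee_rot: [[-0.057, 0.998, -0.001], [0.998, 0.057, -0.0], [-0.0, -0.001, -1.0]]
ft_force: [-0.4, 1.3, -0.4]
finger_gap: 1.0
grasp_force: 0.0
```

```bash
python3 - <<'E'
from h import *
s=read_state();print(s['tcp_pos'],s['time'],yaw(s['ee_rot'][:,0]))
m=camera_model('wrist');im=read_camera('wrist');np.save('w1.npy',im);np.savez('m1.npz',**m)
cv2.imwrite('pics/w1.png',im[...,::-1])
E
```

```text
[0.52430061 0.21624825 0.14019267] 1.225 93.24953736140466
```

View pics/w1.png

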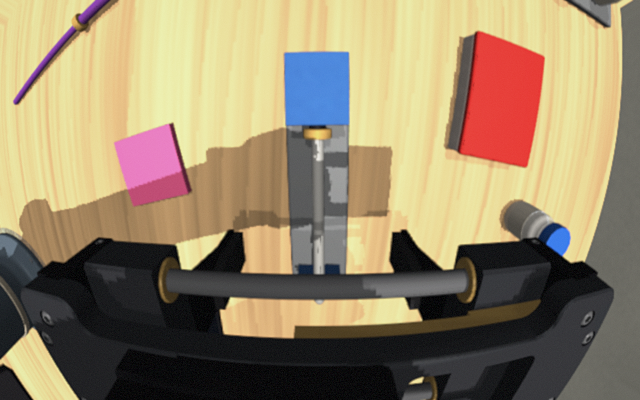

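The wrist picture shows the rod under the gripper: collar at (317,133), shaft along column 319, tip at (319,302), fingers straddling it. I will refine the axis from this view.

```bash
python3 - <<'E'
from h import *
im=np.load('w1.npy').astype(int);m=dict(np.load('m1.npz'))
hsv=cv2.cvtColor(im.astype(np.uint8),cv2.COLOR_RGB2HSV)
for r in (132,136,138,140,142): print(r,im[r,300:336:3].tolist())
for r in (160,180,200,220,240): print(r,im[r,308:332].sum(1).tolist())
E
```

```text
132 [[78, 79, 79], [85, 70, 44], [167, 129, 72], [209, 163, 88], [234, 192, 106], [237, 212, 115], [238, 220, 120], [237, 202, 111], [230, 186, 102], [202, 157, 85], [158, 123, 68], [138, 138, 139]]
136 [[66, 68, 69], [79, 67, 48], [157, 123, 64], [201, 156, 83], [228, 182, 97], [236, 212, 114], [236, 215, 115], [236, 199, 109], [225, 179, 97], [195, 152, 82], [143, 111, 63], [137, 136, 137]]
138 [[80, 81, 82], [79, 76, 73], [114, 92, 56], [131, 102, 58], [145, 114, 63], [199, 167, 97], [232, 208, 119], [229, 187, 109], [211, 166, 99], [172, 140, 94], [143, 129, 109], [152, 153, 152]]
140 [[93, 94, 94], [94, 95, 95], [71, 71, 69], [75, 74, 68], [94, 88, 80], [193, 184, 171], [216, 207, 190], [172, 165, 153], [138, 132, 127], [136, 135, 133], [146, 147, 146], [160, 161, 158]]
142 [[95, 96, 94], [95, 95, 94], [70, 69, 69], [67, 68, 68], [93, 93, 90], [204, 201, 194], [226, 226, 220], [192, 189, 183], [130, 131, 131], [136, 136, 137], [148, 148, 148], [161, 161, 161]]
160 [276, 276, 271, 255, 276, 309, 345, 395, 510, 592, 605, 586, 535, 467, 390, 319, 269, 272, 273, 273, 271, 274, 280, 276]
180 [274, 280, 274, 266, 268, 305, 342, 370, 389, 393, 400, 390, 374, 348, 317, 267, 237, 268, 273, 271, 285, 351, 423, 439]
200 [273, 275, 272, 272, 274, 296, 328, 364, 382, 399, 402, 394, 376, 353, 321, 276, 251, 271, 274, 273, 277, 304, 375, 455]
220 [209, 203, 208, 208, 223, 257, 316, 357, 379, 388, 397, 390, 372, 347, 314, 295, 335, 389, 397, 401, 393, 392, 396, 391]
240 [396, 381, 282, 203, 192, 256, 323, 397, 476, 530, 566, 540, 421, 478, 479, 412, 366, 383, 391, 387, 390, 391, 389, 394]
```

```bash
python3 - <<'E'
from h import *
m=dict(np.load('m1.npz'))
for uv,z in [((317.3,138.5),.057),((318,180),.045),((318,200),.045),((318.2,230),.045),((319.2,302),.045)]: print(onz('wrist',uv,z,m).round(4))
a=onz('wrist',(317.3,138.5),.057,m);b=onz('wrist',(319.2,302),.045,m);print(yaw(a-b),np.hypot(*(a-b)[:2]))
E
```

```text
[0.5215 0.2698 0.057 ]
[0.5242 0.2326 0.045 ]
[0.5253 0.2145 0.045 ]
[0.5271 0.1858 0.045 ]
[0.5328 0.1045 0.045 ]
93.91575201256039 0.1657432819404527
```

{"method": "play_rows", "body": {"delta_pos": [[-0.002,0.001,0.05],[-0.002,0.001,0.1],[-0.002,0.001,0.114],[-0.002,0.001,0.114],[-0.002,0.001,0.114],[-0.002,0.001,0.114],[-0.002,0.001,0.114],[-0.002,0.001,0.114],[-0.002,0.001,0.114]], "rotation": [[0,0,-0.4],[0,0,-0.4],[0,0,-0.4],[0,0,-0.4],[0,0,-0.4],[0,0,-0.4],[0,0,-0.4],[0,0,-0.4],[0,0,-0.4]], "claw": [100,100,100,100,0,0,0,0,0], "force": 50}}

```text
time: 2.4
tcp_pos: [0.5255, 0.2148, 0.0267]
ee_rot: [[-0.065, 0.998, 0.0], [0.998, 0.065, 0.0], [0.0, 0.0, -1.0]]
ft_force: [0.5, -0.1, 0.3]
finger_gap: 0.52
grasp_force: 0.0
```

{"method": "play_rows", "body": {"delta_pos": [[0,0,0],[0,0,0],[0,0,0],[0,0,0],[0,0,0],[0,0,0]], "rotation": [[0,0,0],[0,0,0],[0,0,0],[0,0,0],[0,0,0],[0,0,0]], "claw": [0,0,0,0,0,0]}}

```text
time: 3.15
tcp_pos: [0.5254, 0.2148, 0.0265]
ee_rot: [[-0.065, 0.998, -0.0], [0.998, 0.065, 0.0], [0.0, -0.0, -1.0]]
ft_force: [-0.1, 1.2, -0.2]
finger_gap: 0.097
grasp_force: 50.0
```

{"method": "play_rows", "body": {"delta_pos": [[-0.01,0,0],[-0.025,0,0],[-0.04,0,0],[-0.055,0,0],[-0.07,0,0],[-0.075,0,0],[-0.075,0,-0.03],[-0.075,0,-0.07],[-0.075,0,-0.12],[-0.075,0,-0.12],[-0.075,0,-0.12]], "rotation": [[0,0,0],[0,0,0],[0,0,0],[0,0,0],[0,0,0],[0,0,0],[0,0,0],[0,0,0],[0,0,0],[0,0,0],[0,0,0]], "claw": [0,0,0,0,0,0,0,0,0,0,0]}}

```text
time: 4.53
tcp_pos: [0.5295, 0.1397, 0.1459]
ee_rot: [[-0.065, 0.998, -0.001], [0.998, 0.065, -0.0], [-0.0, -0.001, -1.0]]
ft_force: [-0.1, -0.4, -1.7]
finger_gap: 0.1
grasp_force: 50.0
```

```bash
python3 - <<'E'
from h import *
s=read_state();print(s['tcp_pos'],s['time'],yaw(s['ee_rot'][:,0]),s['ft_force'])
np.savez('m2.npz',**camera_model('wrist'));im=read_camera('wrist');np.save('w2.npy',im)
t=read_camera('top')
a=cv2.resize(im[60:330,190:450],None,fx=2,fy=2)
b=cv2.resize(t[150:230,395:515],None,fx=6,fy=6,interpolation=cv2.INTER_CUBIC)[:,:]
cv2.imwrite('pics/w2.png',a[...,::-1]);cv2.imwrite('pics/t2.png',b[...,::-1])
E
```

```text
[0.52953185 0.13974254 0.14589739] 4.525 93.74151553436342 [-0.11812023 -0.40148769 -1.69142875]
```

View pics/t2.png

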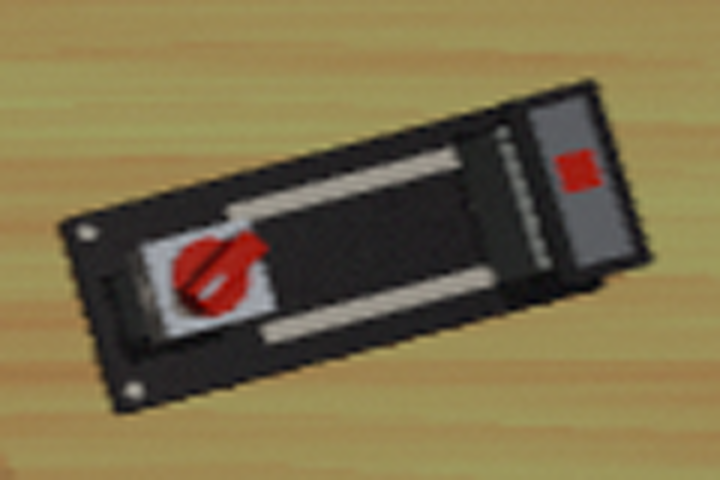

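View pics/w2.png

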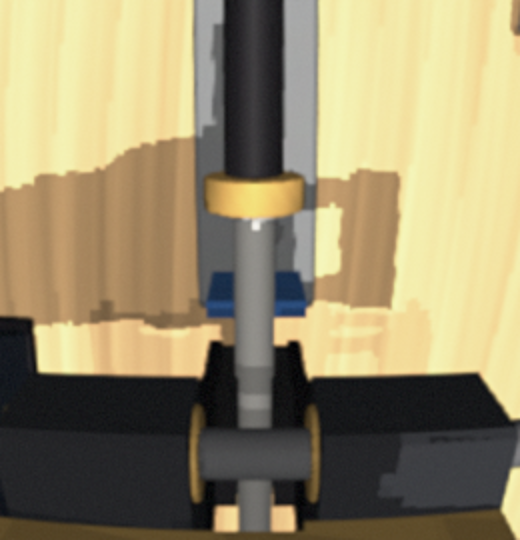

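The top crop shows the bracket: foot corners at (62,222), (117,412), (652,258), (595,82), with the block and the red knob bar pointing up and right. The wrist crop shows the rod held straight between the fingers, collar at (254,197). I will estimate the bracket from the top view, then view it from above with the wrist camera.

```bash
python3 - <<'E'
from h import *
P=lambda l,z:np.array([onz('top',(u/6+395-.42,v/6+150-.42),z) for u,v in l])
f=P([(62,222),(117,412),(652,258),(595,82)],.01);print(f.round(4));
b=P([(142,243),(255,220),(277,305),(165,335)],.084);print(b.round(4))
ya=(f[0]+f[1]-f[2]-f[3])/2;print('len',np.linalg.norm(ya),yaw(ya))
Y=ya/np.linalg.norm(ya);o=f.mean(0)+Y*(.212-.038)/2;print('origin',o,'from block',b.mean(0))
X=np.array([Y[1],-Y[0],0])
t=o-.03*Y+.06*X;go([t[0],t[1],.26],yaw(Y))
E
```

```text
[[ 0.5577 -0.1257  0.01  ]
 [ 0.4643 -0.1487  0.01  ]
 [ 0.5361 -0.4124  0.01  ]
 [ 0.6239 -0.3904  0.01  ]]
[[ 0.5361 -0.1444  0.084 ]
 [ 0.546  -0.1963  0.084 ]
 [ 0.5069 -0.2043  0.084 ]
 [ 0.4939 -0.153   0.084 ]]
len 0.2730424627289307 104.6448356684864
origin [ 0.52351808 -0.18513513  0.01      ] from block [ 0.52073767 -0.17450231  0.084     ]
delta [-0.3419, 0.0375, -0.1148] rot [-0.18, 0.04, -10.91] t 4.625 tcp [0.5291 0.1396 0.1449] f [-0.5 -0.8 -0.7]
```

{"method": "play_rows", "body": {"delta_pos": [[-0.03,0,-0.05],[-0.08,0.01,-0.1],[-0.14,0.02,-0.115],[-0.2,0.03,-0.115],[-0.26,0.037,-0.115],[-0.32,0.037,-0.115],[-0.342,0.037,-0.115],[-0.342,0.037,-0.115],[-0.342,0.037,-0.115]], "rotation": [[0,0,0],[0,0,0],[0,0,-3],[0,0,-6],[0,0,-9],[0,0,-10.9],[0,0,-10.9],[0,0,-10.9],[0,0,-10.9]], "claw": [0,0,0,0,0,0,0,0,0]}}

```text
time: 5.75
tcp_pos: [0.5894, -0.1968, 0.2602]
ee_rot: [[-0.255, 0.967, -0.002], [0.967, 0.255, 0.002], [0.002, -0.002, -1.0]]
ft_force: [-0.2, 0.8, -2.3]
finger_gap: 0.099
grasp_force: 50.0
```

```bash
python3 - <<'E'
from h import *
s=read_state();print(s['tcp_pos'],s['time'],yaw(s['ee_rot'][:,0]))
np.savez('m3.npz',**camera_model('wrist'));im=read_camera('wrist');np.save('w3.npy',im)
cv2.imwrite('pics/w3.png',cv2.resize(im[80:380,130:530],None,fx=2,fy=2,interpolation=cv2.INTER_CUBIC)[...,::-1])
E
```

```text
[ 0.58943503 -0.1967846   0.26021974] 5.75 104.74538853025817
```

View pics/w3.png

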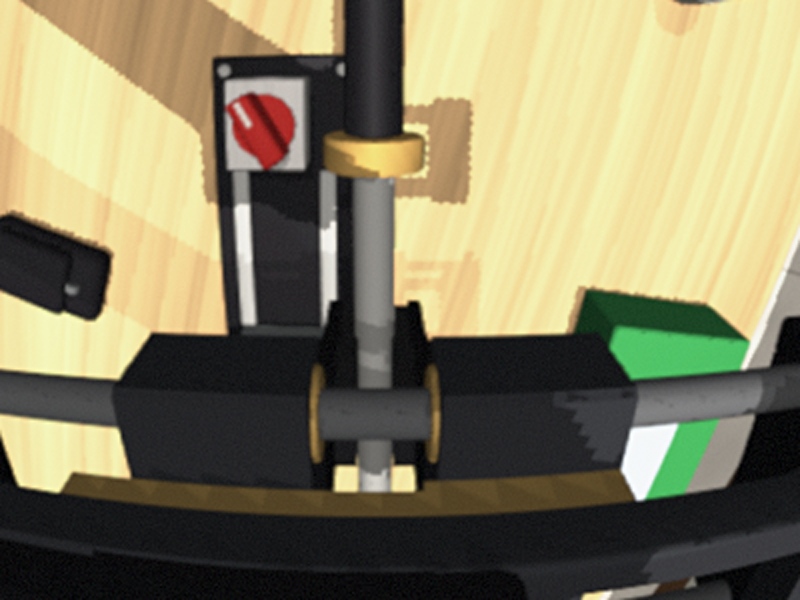

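The wrist picture shows the block top with corners at about (223,82), (308,78), (312,168), (227,172) and the knob bar running from upper left to lower right. The mask of the top will give its rectangle by ray casting.

```bash
python3 - <<'E'
from h import *
im=np.load('w3.npy');m=dict(np.load('m3.npz'))
hsv=cv2.cvtColor(im,cv2.COLOR_RGB2HSV).astype(int)
roi=np.zeros(im.shape[:2],bool);roi[114:168,238:288]=1
for r in range(112,126): print(r,im[r,262:264].sum(2).mean() if 0 else im[r,255].tolist(),im[r,275].tolist())
red=((hsv[...,0]<8)|(hsv[...,0]>172))&(hsv[...,1]>130)&(hsv[...,2]>50)&roi
mk=((hsv[...,1]<60)&(hsv[...,2]>130)&roi)
n,l,st,_=cv2.connectedComponentsWithStats((mk|red).astype(np.uint8));k=1+st[1:,4].argmax();print(st[k])
c=cv2.findContours((l==k).astype(np.uint8),0,cv2.CHAIN_APPROX_NONE)[0][0][:,0]
W=np.array([onz('wrist',p,.084,m)[:2] for p in c.astype(float)])
r=cv2.minAreaRect((W*1000).astype(np.float32));print(r)
print(cv2.boxPoints(r).round(1).tolist(), [proj('wrist',np.r_[q/1000,.084],m).round(1).tolist() for q in cv2.boxPoints(r)])
# knob: red disc
ys,xs=np.nonzero(red);print(xs.min(),xs.max(),ys.min(),ys.max())
big=cv2.resize(im[115:170,238:292],None,fx=10,fy=10,interpolation=cv2.INTER_CUBIC);cv2.imwrite('pics/k.png',big[...,::-1])
E
```

```text
112 [31, 30, 32] [29, 26, 31]
113 [24, 21, 26] [30, 29, 32]
114 [29, 30, 33] [28, 31, 33]
115 [29, 31, 32] [28, 27, 30]
116 [26, 27, 30] [25, 26, 28]
117 [31, 28, 29] [38, 39, 39]
118 [55, 54, 54] [72, 70, 70]
119 [111, 110, 105] [129, 125, 121]
120 [165, 160, 154] [178, 173, 167]
121 [192, 186, 180] [200, 195, 189]
122 [194, 190, 183] [202, 196, 190]
123 [197, 192, 186] [202, 196, 191]
124 [193, 186, 182] [201, 195, 189]
125 [174, 160, 155] [199, 193, 188]
[ 243  119   39   49 1646]
((520.0636596679688, -175.6195526123047), (43.64015197753906, 54.451446533203125), 13.428771018981934)
[[492.5, -154.1999969482422], [505.20001220703125, -207.1999969482422], [547.5999755859375, -197.0], [535.0, -144.10000610351562]] [[242.3, 119.2], [243.3, 167.0], [281.1, 167.4], [281.1, 119.0]]
243 276 127 164
```

View pics/k.png

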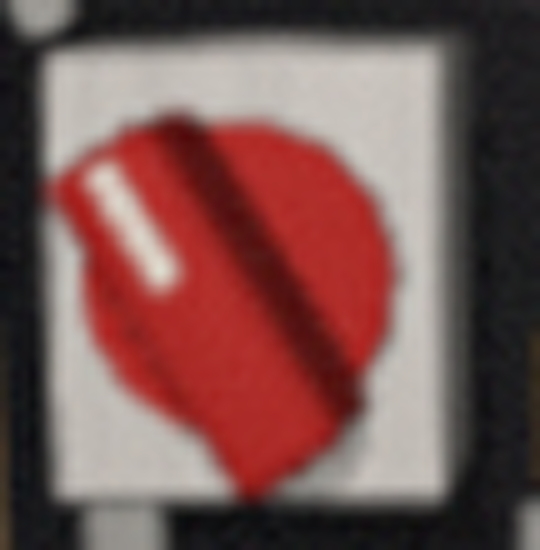

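```bash
python3 - <<'E'
from h import *
m=dict(np.load('m3.npz'))
f=lambda u,v,z:onz('wrist',(u/10+238-.45,v/10+115-.45),z,m)
b=np.array([f(42,42,.084),f(445,38,.084),f(447,498,.084),f(52,498,.084)])
print(b.round(4));Y=(b[0]+b[1]-b[2]-b[3])/2;X=(b[1]+b[2]-b[0]-b[3])/2;print(np.linalg.norm(Y),np.linalg.norm(X),yaw(Y),yaw(X)+90,'ctr',b.mean(0))
print('disc',f(240,275,.0885))
for p,q in [((48,190),(250,500)),((165,120),(335,415))]:
    print('bar',yaw(f(*p,.1145)-f(*q,.1145)),f(*p,.1145),f(*q,.1145))
E
```

```text
[[ 0.4918 -0.1538  0.084 ]
 [ 0.5358 -0.1432  0.084 ]
 [ 0.5481 -0.1933  0.084 ]
 [ 0.5039 -0.2043  0.084 ]]
0.051746374575219155 0.04541980386986881 103.61091007620489 103.8412445273969 ctr [ 0.51992143 -0.17364989  0.084     ]
disc [ 0.52033023 -0.17347433  0.0885    ]
bar 136.12081184463278 [ 0.50269661 -0.16513415  0.1145    ] [ 0.53020665 -0.19158841  0.1145    ]
bar 133.17436615843718 [ 0.51303627 -0.15540696  0.1145    ] [ 0.53684826 -0.18078689  0.1145    ]
```

```bash
python3 - <<'E'
from h import *
m=dict(np.load('m3.npz'));im=np.load('w3.npy')
g=lambda u,v,z:onz('wrist',(u/2+130-.25,v/2+80-.25),z,m)
print('foot edge yaw',yaw(g(214,62,.01)-g(231,328,.01)),'len',np.linalg.norm(g(214,62,.01)-g(231,328,.01)))
# rails
print('rail',yaw(g(234,180,.012)-g(242,322,.012)), yaw(g(320,180,.012)-g(322,322,.012)))
# rod in tool frame at z=tcp+.0185
tcp=np.array([0.58943503,-0.1967846,0.26021974]);R=Rdown(104.745)
gray=im.astype(int).sum(2)
for r in (172,190,210): print(r,gray[r,302:334].tolist())
for u,v in [(373,185),(374,220),(375,280)]: print('rod tool',(R.T@(g(u,v,.2787)-tcp)).round(4))
for u,v in [(324,150),(424,150),(375,177)]: print('collar tool',(R.T@(g(u,v,.2787+(.012 if u==375 else 0))-tcp)).round(4))
Y=Rdown(104.2)[:,0];o=np.array([.5201,-.1738,0]);p=o+.155*Y
print(p);go([p[0],p[1],.26],104.2)
E
```

```text
foot edge yaw 104.66326998820338 len 0.19605714464721516
rail 103.794674282465 103.91218700763567
172 [85, 79, 60, 95, 164, 261, 314, 346, 366, 384, 394, 410, 412, 417, 418, 425, 423, 415, 415, 395, 398, 374, 374, 384, 362, 381, 421, 442, 440, 435, 437, 440]
190 [83, 83, 83, 108, 162, 243, 302, 342, 358, 380, 398, 399, 414, 424, 423, 429, 416, 418, 406, 399, 385, 374, 349, 311, 334, 494, 612, 654, 661, 664, 670, 663]
210 [67, 50, 65, 75, 133, 222, 302, 336, 352, 380, 387, 404, 414, 421, 427, 424, 424, 423, 412, 401, 385, 367, 344, 311, 355, 559, 622, 619, 613, 615, 623, 625]
rod tool [ 0.0495 -0.     -0.0185]
rod tool [ 0.0407  0.0002 -0.0185]
rod tool [ 0.025   0.0005 -0.0185]
collar tool [ 0.058  -0.0116 -0.0185]
collar tool [ 0.058   0.0121 -0.0185]
collar tool [ 0.054   0.0005 -0.0305]
[ 0.48207736 -0.02353597  0.        ]
delta [0.1946, -0.0598, 0.001] rot [-0.06, -0.11, 0.6] t 5.8 tcp [ 0.5896 -0.1964  0.2605] f [ 1.3  1.  -1.9]
```

{"method": "play_rows", "body": {"delta_pos": [[0.05,-0.02,0],[0.1,-0.04,0],[0.15,-0.06,0],[0.195,-0.06,0.02],[0.195,-0.06,0.07],[0.195,-0.06,0.12],[0.195,-0.06,0.17],[0.195,-0.06,0.205],[0.195,-0.06,0.21],[0.195,-0.06,0.21],[0.195,-0.06,0.21]], "rotation": [[0,0,0.6],[0,0,0.6],[0,0,0.6],[0,0,0.6],[0,0,0.6],[0,0,0.6],[0,0,0.6],[0,0,0.6],[0,0,0.6],[0,0,0.6],[0,0,0.6]], "claw": [0,0,0,0,0,0,0,0,0,0,0]}}

```text
time: 7.18
tcp_pos: [0.4835, -0.025, 0.0531]
ee_rot: [[-0.243, 0.97, 0.003], [0.97, 0.243, 0.001], [-0.0, 0.003, -1.0]]
ft_force: [1.1, 0.7, -0.7]
finger_gap: 0.098
grasp_force: 50.0
```

```bash
python3 - <<'E'
from h import *
s=read_state();print(s['tcp_pos'],s['time'],yaw(s['ee_rot'][:,0]))
Y=Rdown(104.1)[:,0];o=np.array([.5201,-.1738,0])
p=o+.150*Y;go([p[0],p[1],.0515],104.1)
np.save('s4.npy',read_camera('scene'));np.save('t4.npy',read_camera('top'))
im=np.load('s4.npy');pc=proj('scene',o+[0,0,.07]);print(pc)
u,v=pc.astype(int)
a=cv2.resize(im[v-25:v+35,u-30:u+50],None,fx=8,fy=8,interpolation=cv2.INTER_CUBIC)
cv2.imwrite('pics/s4.png',a[...,::-1]);print(u-30,v-25)
E
```

```text
[ 0.4835158  -0.02496081  0.05307914] 7.175 104.06210938863038
delta [-0.0033, -0.0008, 0.0016] rot [0.19, 0.02, -0.04] t 7.175 tcp [ 0.4835 -0.025   0.0531] f [ 1.1  0.7 -0.7]
[248.11951033 165.82465907]
218 140
```

View pics/s4.png

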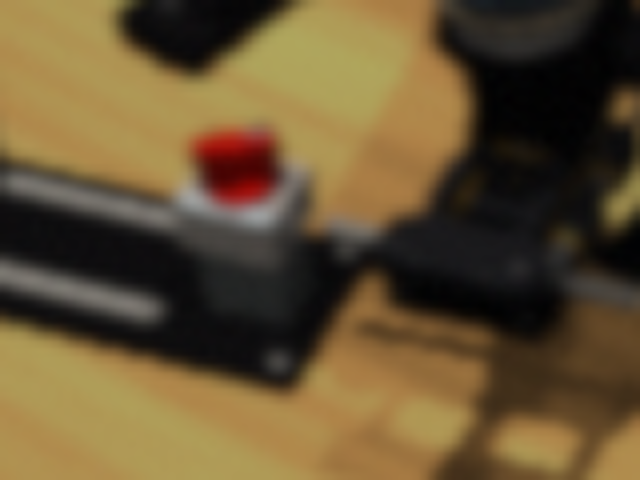

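The scene crop shows the rod tip in front of the block, heading for the hole at the right height. I will feel in gently.

{"method": "play_rows", "body": {"delta_pos": [[-0.003,-0.001,0.0015],[-0.008,-0.001,0.0015],[-0.014,-0.001,0.0015],[-0.02,-0.001,0.0015],[-0.025,-0.001,0.0015],[-0.03,-0.001,0.0015],[-0.03,-0.001,0.0015]], "rotation": [[0,0,0],[0,0,0],[0,0,0],[0,0,0],[0,0,0],[0,0,0],[0,0,0]], "claw": [0,0,0,0,0,0,0]}}

```text
time: 8.15
tcp_pos: [0.4886, -0.0552, 0.05]
ee_rot: [[-0.242, 0.97, 0.0], [0.97, 0.242, -0.0], [-0.0, 0.0, -1.0]]
ft_force: [0.4, 1.1, -1.0]
finger_gap: 0.097
grasp_force: 50.0
```

{"method": "play_rows", "body": {"delta_pos": [[-0.008,0,-0.001],[-0.016,0,-0.001],[-0.024,0,-0.001],[-0.032,0,-0.001],[-0.04,0,-0.001],[-0.04,0,-0.001]], "rotation": [[0,0,0],[0,0,0],[0,0,0],[0,0,0],[0,0,0],[0,0,0]], "claw": [0,0,0,0,0,0]}}

```text
time: 8.9
tcp_pos: [0.4983, -0.0944, 0.051]
ee_rot: [[-0.241, 0.971, 0.0], [0.971, 0.241, -0.0], [-0.0, 0.0, -1.0]]
ft_force: [-0.4, 0.7, -1.3]
finger_gap: 0.098
grasp_force: 50.0
```

```bash
python3 - <<'E'
from h import *
s=read_state();o=np.array([.5201,-.1738,0]);R=Rdown(104.1);print(R.T@(s['tcp_pos']-o),s['ft_force'],s['torque'],yaw(s['ee_rot'][:,0]),s['time'])
E
```

```text
[ 0.08234227 -0.00177379 -0.05104524] [-0.36225223  0.71035906 -1.29351897] [-0.0404309   0.03498991 -0.0335833 ] 103.94600760585848 8.9
```

{"method": "play_rows", "body": {"delta_pos": [[-0.01,0.001,0],[-0.02,0.001,0],[-0.03,0.001,0],[-0.038,0.001,0],[-0.038,0.001,0],[-0.038,0.001,0],[-0.038,0.001,0],[-0.038,0.001,0],[-0.038,0.001,0],[-0.038,0.001,0],[-0.038,0.001,0]], "rotation": [[0,0,0],[0,0,0],[0,0,0],[0,0,0],[0,0,0],[0,0,0],[0,0,0],[0,0,0],[0,0,0],[0,0,0],[0,0,0]], "claw": [0,0,0,0,0,55,55,55,55,55,55]}}

```text
time: 10.28
tcp_pos: [0.5083, -0.1301, 0.051]
ee_rot: [[-0.242, 0.97, -0.0], [0.97, 0.242, 0.0], [0.0, 0.0, -1.0]]
ft_force: [0.1, -0.5, 0.2]
finger_gap: 0.542
grasp_force: 0.0
```

{"method": "play_rows", "body": {"delta_pos": [[0.03,0,0.004],[0.06,0,0.008],[0.09,0,0.009],[0.09,0,0.009],[0.09,0,0.009]], "rotation": [[0,0,0],[0,0,0],[0,0,0],[0,0,0],[0,0,0]], "claw": [55,55,55,55,55]}}

```text
time: 10.9
tcp_pos: [0.4869, -0.0435, 0.0422]
ee_rot: [[-0.242, 0.97, 0.001], [0.97, 0.242, -0.0], [-0.001, 0.001, -1.0]]
ft_force: [-0.4, -0.5, -0.8]
finger_gap: 0.55
grasp_force: 0.0
```

```bash
python3 - <<'E'
from h import *
s=read_state();o=np.array([.5201,-.1738,0]);R=Rdown(104.1);print(s['tcp_pos'],R.T@(s['tcp_pos']-o),s['ft_force'],s['finger_gap'],s['time'])
np.savez('m5.npz',**camera_model('wrist'));im=read_camera('wrist');np.save('w5.npy',im)
cv2.imwrite('pics/w5.png',im[20:400,120:520,::-1])
E
```

```text
[ 0.48693105 -0.04353034  0.04219732] [ 0.13442536 -0.00043399 -0.04219732] [-0.44924817 -0.47952393 -0.79596461] 0.5500297834219723 10.9
```

View pics/w5.png

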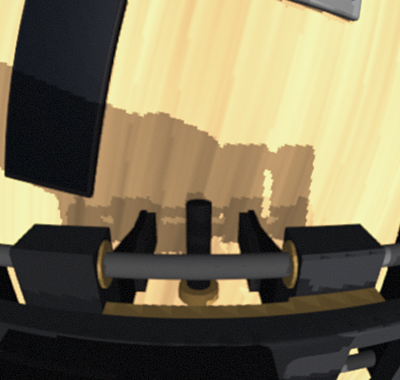

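The wrist crop shows the black tail between the open fingers, its end at (200,203) and the collar at (198,292). I will close on the tail and lift it level.

{"method": "play_rows", "body": {"delta_pos": [[0,0,0],[0,0,0],[0,0,0],[0,0,0],[0,0,0],[0,0,0],[0,0,-0.003],[0,0,-0.006],[0,0,-0.0085],[0,0,-0.0085]], "rotation": [[0,0,0],[0,0,0],[0,0,0],[0,0,0],[0,0,0],[0,0,0],[0,0,0],[0,0,0],[0,0,0],[0,0,0]], "claw": [0,0,0,0,0,0,0,0,0,0], "force": 40}}

```text
time: 12.2
tcp_pos: [0.4863, -0.0425, 0.0506]
ee_rot: [[-0.242, 0.97, -0.0], [0.97, 0.242, 0.0], [0.0, -0.0, -1.0]]
ft_force: [-0.3, 0.3, -2.4]
finger_gap: 0.148
grasp_force: 40.0
```

```bash
python3 - <<'E'
from h import *
s=read_state();print(s['tcp_pos'],s['ft_force'],s['torque'],s['finger_gap'],s['time'])
m=camera_model('wrist');im=read_camera('wrist');g=im.astype(int)
hsv=cv2.cvtColor(im,cv2.COLOR_RGB2HSV)
for r in range(205,255,3): print(r,g[r,320].tolist(),end=' ')
mk=(hsv[...,0]>12)&(hsv[...,0]<30)&(hsv[...,1]>110);mk[:290]=0;mk[330:]=0;mk[:,:290]=0;mk[:,350:]=0
n,l,st,c=cv2.connectedComponentsWithStats(mk.astype(np.uint8));print([ (a.tolist(),b.round(1).tolist()) for a,b in zip(st,c) if a[4]>20])
E
```

```text
[ 0.48633667 -0.04253158  0.05058664] [-0.33645393  0.26760935 -2.43619747] [0.34072844 0.15302232 0.01405094] 0.14800115731442667 12.2
205 [156, 126, 89] 208 [154, 124, 86] 211 [145, 117, 83] 214 [124, 99, 72] 217 [120, 96, 68] 220 [62, 48, 38] 223 [16, 14, 18] 226 [15, 16, 19] 229 [28, 27, 29] 232 [24, 25, 25] 235 [24, 25, 23] 238 [24, 25, 28] 241 [22, 20, 26] 244 [15, 15, 16] 247 [17, 15, 17] 250 [24, 26, 27] 253 [17, 16, 20] [([0, 0, 640, 400, 255010], [319.5, 199.0]), ([290, 301, 60, 29, 987], [317.6, 319.3])]
```

{"method": "play_rows", "body": {"delta_pos": [[-0.01,0,0],[-0.02,0,0],[-0.03,0,0],[-0.04,0,0],[-0.05,0,0],[-0.06,0,0],[-0.065,0,0],[-0.065,0,0]], "rotation": [[0,0,0],[0,0,0],[0,0,0],[0,0,0],[0,0,0],[0,0,0],[0,0,0],[0,0,0]], "claw": [0,0,0,0,0,0,0,0]}}

```text
time: 13.25
tcp_pos: [0.5025, -0.1064, 0.0506]
ee_rot: [[-0.242, 0.97, 0.0], [0.97, 0.242, -0.0], [-0.0, 0.0, -1.0]]
ft_force: [-0.0, 0.2, -1.8]
finger_gap: 0.15
grasp_force: 40.0
```

{"method": "play_rows", "body": {"delta_pos": [[-0.003,0,0],[-0.006,0,0],[-0.009,0,0],[-0.011,0,0],[-0.011,0,0]], "rotation": [[0,0,0],[0,0,0],[0,0,0],[0,0,0],[0,0,0]], "claw": [0,0,0,0,0]}}

```text
time: 13.88
tcp_pos: [0.5046, -0.115, 0.0504]
ee_rot: [[-0.243, 0.97, -0.001], [0.97, 0.243, 0.002], [0.002, -0.001, -1.0]]
ft_force: [-1.3, 4.9, 1.5]
finger_gap: 0.147
grasp_force: 40.0
```

```bash
python3 - <<'E'
from h import *
s=read_state();o=np.array([.5201,-.1738,0]);R=Rdown(104.1);print(R.T@(s['tcp_pos']-o),R.T@s['ft_force'],s['torque'],s['time'])
E
```

```text
[ 0.06076067 -0.00067305 -0.05043382] [ 5.1004639  -0.05741333 -1.46937865] [ 1.08917202  0.26646485 -0.01500427] 13.875
```

{"method": "play_rows", "body": {"delta_pos": [[-0.002,0,0],[-0.004,0,0],[-0.004,0,0],[-0.004,0,0]], "rotation": [[0,0,0],[0,0,0],[0,0,0],[0,0,0]], "claw": [0,0,0,0]}}

```text
time: 14.38
tcp_pos: [0.5046, -0.1151, 0.0502]
ee_rot: [[-0.246, 0.969, -0.004], [0.969, 0.246, 0.007], [0.008, -0.003, -1.0]]
ft_force: [-3.5, 13.6, 4.8]
finger_gap: 0.149
grasp_force: 40.0
```

{"method": "play_rows", "body": {"delta_pos": [[0.005,0,0],[0.005,0,0],[0.005,0,0],[0.005,0,0],[0.005,0,0],[0.005,0,0],[0.005,0,-0.04],[0.005,0,-0.09],[0.005,0,-0.14],[0.005,0,-0.16],[0.005,0,-0.16]], "rotation": [[0,0,0],[0,0,0],[0,0,0],[0,0,0],[0,0,0],[0,0,0],[0,0,0],[0,0,0],[0,0,0],[0,0,0],[0,0,0]], "claw": [0,70,70,70,70,70,70,70,70,70,70]}}

```text
time: 15.75
tcp_pos: [0.5057, -0.1158, 0.212]
ee_rot: [[-0.242, 0.97, 0.004], [0.97, 0.242, -0.0], [-0.001, 0.004, -1.0]]
ft_force: [-0.4, 0.3, 0.0]
finger_gap: 0.7
grasp_force: 0.0
```

```bash
python3 - <<'E'
from h import *
s=read_state();print(s['tcp_pos'],yaw(s['ee_rot'][:,0]),s['finger_gap'],s['time'])
m=camera_model('wrist');im=read_camera('wrist')
o=np.array([.5201,-.1738,0]);R=Rdown(104.1)
for nm,q in [('knobtop',[0,0,.1145]),('mouth',[.025,0,.07]),('tailend',[.083,0,.07])]: print(nm,proj('wrist',o+R@[q[0],q[1],-q[2]],m).round(1))
hsv=cv2.cvtColor(im,cv2.COLOR_RGB2HSV).astype(int)
br=(hsv[...,0]>12)&(hsv[...,0]<30)&(hsv[...,1]>100)
# collar / block gap along the rod column, from the rod axis at z=.082 top line
for y in np.arange(.015,.045,.002):
    u,v=proj('wrist',o+R@[y,0,-.082],m);print(round(y,3),(round(u,1),round(v,1)),im[int(round(v)),int(round(u))].tolist())
np.save('w6.npy',im);np.savez('m6.npz',**m)
E
```

```text
[ 0.50566888 -0.11580543  0.2120341 ] 104.02822889635395 0.7002688141110442 15.75
knobtop [316.3 256.8]
mouth [316.2 215.6]
tailend [316.1 161.5]
0.015 (np.float64(316.2), np.float64(228.9)) [161, 109, 114]
0.017 (np.float64(316.2), np.float64(227.1)) [241, 248, 252]
0.019 (np.float64(316.2), np.float64(225.3)) [242, 245, 249]
0.021 (np.float64(316.2), np.float64(223.5)) [243, 246, 247]
0.023 (np.float64(316.2), np.float64(221.7)) [233, 238, 235]
0.025 (np.float64(316.2), np.float64(219.9)) [180, 151, 109]
0.027 (np.float64(316.2), np.float64(218.1)) [223, 174, 95]
0.029 (np.float64(316.2), np.float64(216.2)) [234, 192, 105]
0.031 (np.float64(316.2), np.float64(214.4)) [230, 185, 101]
0.033 (np.float64(316.2), np.float64(212.5)) [145, 117, 64]
0.035 (np.float64(316.2), np.float64(210.7)) [64, 51, 33]
0.037 (np.float64(316.2), np.float64(208.8)) [19, 16, 21]
0.039 (np.float64(316.2), np.float64(207.0)) [22, 18, 21]
0.041 (np.float64(316.2), np.float64(205.1)) [25, 23, 24]
0.043 (np.float64(316.2), np.float64(203.2)) [17, 15, 21]
```

The collar's brass begins at the block face (y = 0.025), so the rod is home. Next is the knob.

```bash
python3 - <<'E'
from h import *
go([.5201,-.1738,.15],135);print(read_state()['q'])
E
```

```text
delta [-0.0603, 0.0008, 0.0605] rot [0.04, 0.01, -30.97] t 15.8 tcp [ 0.5046 -0.1155  0.2105] f [-0.4  1.  -0.7]
[-0.16255451  0.22652588  0.36226267  1.93512071 -0.09547849  0.99566699
  0.48809643]
```

{"method": "play_rows", "body": {"delta_pos": [[-0.02,0,0],[-0.04,0,0.02],[-0.06,0.001,0.04],[-0.06,0.001,0.06],[-0.06,0.001,0.06],[-0.06,0.001,0.06]], "rotation": [[0,0,-8],[0,0,-16],[0,0,-24],[0,0,-31],[0,0,-31],[0,0,-31]], "claw": [70,70,70,70,70,70]}}

```text
time: 16.55
tcp_pos: [0.52, -0.1734, 0.1502]
ee_rot: [[-0.706, 0.708, -0.001], [0.708, 0.706, 0.0], [0.001, -0.0, -1.0]]
ft_force: [-0.4, 0.2, -0.7]
finger_gap: 0.699
grasp_force: 0.0
```

```bash
python3 - <<'E'
from h import *
go([.5201,-.1738,.0915],135);print(read_state()['q'])
E
```

```text
delta [-0.0004, -0.0002, 0.0587] rot [-0.03, -0.05, -0.06] t 16.55 tcp [ 0.52   -0.1734  0.1502] f [-0.4  0.2 -0.7]
[ 0.02004696  0.3454893   0.28137989  1.9274896  -0.12172844  0.88582456
  1.14722574]
```

{"method": "play_rows", "body": {"delta_pos": [[0,0,0.025],[0,0,0.05],[0,0,0.0585],[0,0,0.0585],[0,0,0.0585],[0,0,0.0585],[0,0,0.0585],[0,0,0.0585],[0,0,0.0585],[0,0,0.0585],[0,0,0.0585],[0,0,0.0585]], "rotation": [[0,0,0],[0,0,0],[0,0,0],[0,0,0],[0,0,0],[0,0,0],[0,0,0],[0,0,0],[0,0,0],[0,0,0],[0,0,0],[0,0,0]], "claw": [70,70,70,70,0,0,0,0,0,0,0,0], "force": 60}}

```text
time: 18.05
tcp_pos: [0.5194, -0.1744, 0.092]
ee_rot: [[-0.707, 0.707, -0.001], [0.707, 0.707, -0.001], [0.001, -0.001, -1.0]]
ft_force: [-3.3, -3.8, 2.3]
finger_gap: 0.158
grasp_force: 60.0
```

{"method": "play_rows", "body": {"delta_pos": [[0,-0.001,0],[0,-0.001,0],[0,-0.001,0],[0,-0.001,0],[0,-0.001,0],[0,-0.001,0],[0,-0.001,0],[0,-0.001,0],[0,-0.001,0],[0,-0.001,0],[0,-0.001,0],[0,-0.001,0]], "rotation": [[0,0,7],[0,0,14],[0,0,21],[0,0,28],[0,0,35],[0,0,42],[0,0,49],[0,0,56],[0,0,62],[0,0,68],[0,0,70],[0,0,70]], "claw": [0,0,0,0,0,0,0,0,0,0,0,0]}}

```text
time: 19.55
tcp_pos: [0.5207, -0.1742, 0.092]
ee_rot: [[0.421, 0.907, 0.002], [0.907, -0.421, -0.001], [0.0, 0.002, -1.0]]
ft_force: [2.9, -2.1, -2.7]
finger_gap: 0.158
grasp_force: 60.0
```

```bash
python3 - <<'E'
from h import *
s=read_state();print(s['torque'],s['ft_force'],yaw(s['ee_rot'][:,0]),s['q'],s['time'])
E
```

```text
[-0.52383055 -0.44045734  0.11580143] [ 2.88049334 -2.09314464 -2.74702924] 65.11158354904173 [-0.19512558  0.46578419  0.57437598  1.98770009 -0.35279113  0.7839548
  0.14921274] 19.55
```

{"method": "play_rows", "body": {"delta_pos": [[0,0,0],[0,0,0],[0,0,0],[0,0,0],[0,0,0],[0,0,0]], "rotation": [[0,0,3],[0,0,6],[0,0,8],[0,0,10],[0,0,10],[0,0,10]], "claw": [0,0,0,0,0,0]}}

```text
time: 20.3
tcp_pos: [0.5208, -0.1743, 0.0921]
ee_rot: [[0.569, 0.823, 0.002], [0.823, -0.569, -0.002], [-0.0, 0.003, -1.0]]
ft_force: [4.4, -3.1, -5.4]
finger_gap: 0.158
grasp_force: 60.0
```

```bash
python3 - <<'E'
from h import *
s=read_state();print(s['torque'],s['ft_force'],yaw(s['ee_rot'][:,0]),s['finger_gap'],s['time'])
E
```

```text
[-0.75650408 -0.83477043  1.21332095] [ 4.40170945 -3.14397559 -5.38359633] 55.337178653945045 0.15841156573324267 20.3
```

{"method": "play_rows", "body": {"delta_pos": [[0,0,0],[0,0,0],[0,0,0],[0,0,0],[0,0,0],[0,0,0],[0,0,-0.03],[0,0,-0.08],[0,0,-0.13],[0,0,-0.15],[0,0,-0.15],[0,0,-0.15]], "rotation": [[0,0,0],[0,0,0],[0,0,0],[0,0,0],[0,0,0],[0,0,0],[0,0,0],[0,0,0],[0,0,0],[0,0,0],[0,0,0],[0,0,0]], "claw": [60,60,60,60,60,60,60,60,60,60,60,60]}}

```text
time: 21.8
tcp_pos: [0.5188, -0.1738, 0.2408]
ee_rot: [[0.573, 0.819, -0.002], [0.819, -0.573, 0.001], [-0.001, -0.002, -1.0]]
ft_force: [-0.5, -1.0, 0.4]
finger_gap: 0.598
grasp_force: 0.0
```

```bash
python3 - <<'E'
from h import *
s=read_state();print(s['tcp_pos'],s['ft_force'],s['finger_gap'],s['time'])
m=camera_model('wrist');im=read_camera('wrist')
o=np.array([.5201,-.1738,0]);R=Rdown(104.1)
for y in np.arange(.019,.043,.002):
    u,v=proj('wrist',o+R@[y,0,-.082],m);print(round(y,3),(int(u),int(v)),im[int(round(v)),int(round(u))].tolist())
# knob bar: line of red top directions
hsv=cv2.cvtColor(im,cv2.COLOR_RGB2HSV).astype(int)
u,v=proj('wrist',o+[0,0,.1145],m).astype(int)
bar=((hsv[...,0]<8)|(hsv[...,0]>172))&(hsv[...,1]>130)&(hsv[...,2]>50);bar[:v-45]=0;bar[v+45:]=0;bar[:,:u-50]=0;bar[:,u+50:]=0
W=np.array([onz('wrist',p[::-1].astype(float),.1145,m)[:2]-o[:2] for p in np.argwhere(bar)])
r=np.hypot(*W.T);k=r>.019;F=W[k];print(k.sum(),sorted(np.round(np.degrees(np.arctan2(F[:,1],F[:,0]))%180).astype(int).tolist())[::max(1,k.sum()//20)])
E
```

```text
[ 0.51875737 -0.17381718  0.24079491] [-0.46726267 -0.96090473  0.44470024] 0.5975156695491843 21.8
0.019 (305, 167) [192, 187, 181]
0.021 (303, 166) [193, 187, 181]
0.023 (302, 165) [181, 176, 172]
0.025 (301, 163) [143, 139, 130]
0.027 (299, 162) [149, 124, 81]
0.029 (298, 161) [166, 130, 72]
0.031 (296, 160) [170, 133, 74]
0.033 (295, 159) [138, 108, 59]
0.035 (293, 157) [60, 48, 30]
0.037 (292, 156) [25, 24, 27]
0.039 (290, 155) [26, 27, 29]
0.041 (289, 154) [27, 25, 28]
99 [12, 20, 25, 28, 33, 37, 41, 44, 45, 47, 50, 52, 52, 55, 57, 58, 60, 63, 66, 68, 72, 77, 82, 85, 90]
```

```bash
python3 -c "
from cell import *
print(job_done())"
```

```text
the job is handed in; nothing more can be done
None
```

The rod is through the clamp block with its collar against the face, and the red knob is tightened to its stop (about 1.5 rad, 1.2 N m at the wrist). The gripper is clear of everything and the job was handed in at about 22 s; no verdict was returned.

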